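# Push a dead battery pack through a drop box's spring flap

## Robot

A 6-joint arm with a two-finger parallel gripper is mounted at the origin on the work surface. World frame = base frame: x ahead of the robot, y to its left, z up, the work surface at z = 0. Lengths are in m, angles in rad, forces in N, time in s.
With the tool pointing down it reaches from about 0.35 to 0.875 m from the base axis. Payload 4.2 kg.
Tool frame: the origin (TCP) lies on the centre line of the jaws, within the pads' length; the fingertips stand 17 mm ahead of it and the grasp point (between the pads) lies 2 mm behind it; z points along the fingers, y is the line along which they close (so a half turn about z gives the same grasp; the last joint's range is limited). The gripper opens to 87 mm and grips with 3 to 60 N. Pads are 19 mm wide; open, the fingers measure 117 mm over their backs; the gripper's body (75 mm by 190 mm) begins 51 mm behind the grasp point.
Start: joints at [1.502, 0.385, 0.008, 0, -1.194, -0.259], TCP at [0.201, 0.592, 0.24] pointing down, gripper open.
Joint ranges: [-3.14, 3.14], [-1.21, 2.06], [-1.07, 1.41], [-3.16, 2.05], [-2.99, -0.16], [-3.1, 3.1]. Speed limits (rad/s): [2.79, 2.79, 3.14, 3.14, 3.14, 3.14].

## Interface

Orientations are given as a 3x3 rotation matrix whose columns are the frame's x, y, z axes.
In Python, from workcell import manip gives the robot as it stands. Calls block until the motion is done:
- manip.move_to(position, orientation): joint-space move of the TCP to a pose.
- manip.servo_line(position, ori=None, v=0.15, guard=None): straight line of the TCP; ori=None keeps the orientation; v is the mean speed in m/s. With guard (N) it stops when the force on the tool has changed by that much, and returns True; else False.
- manip.move_j(angles): joint-space move.
- manip.grip(opening): finger opening in m; the grip force is fixed at half the most; returns when the fingers have stopped.
- manip.wait(seconds).
- manip.ik(position, orientation): joint angles nearest the present ones, or None.
- manip.camera(name): name is "scene" or "top"; returns a dict with "img" (420x560x3 uint8, blue, green, red), "z_map" (420x560 float32, m along the optical axis (not along the pixel's ray), 0 where there is no reading), "fx", "fy", "cx", "cy" (pixels), "view" (4x4, takes a point from world to camera coordinates). Camera axes: x right, y down, z forward; pixel columns grow to the right and rows downward; lengths in m; the calibration is good to about 2 mm. A picture is of the moment at which its call begins.
A pose or a line that the arm cannot do raises manip.Unreachable and nothing moves.
- manip.job_done(): hands the job in; it is judged then, once.
Readings, each from a call of its own:
- manip.read_clock(): time.
- manip.read_joint_pos(): joint angles.
- manip.read_dq(): joint speeds.
- manip.read_joint_efforts(): joint torques, N m.
- manip.read_position(): TCP position.
- manip.read_orientation(): TCP orientation.
- manip.read_ft_force(): force on the tool from outside, world axes, zero at the start.
- manip.read_wrist_torque(): the same for the moment, N m.
- manip.read_gripper_width(): finger opening in m.
- manip.read_finger_force(): force on a finger pad.
Only numpy, scipy, OpenCV 4.12 (cv2) and the standard library are available. Lean on these libraries where they do the work, as an engineer would, in place of code of your own. Each camera call takes 0.05 s, during which the arm holds its last target. There are 200 camera calls.

## Task

Post the dead battery pack (orange band) into the drop box: push the yellow self-closing flap open with one finger and hold it there, and with the other finger gently push the battery along its lane and over the sill, so that it drops into the bin and the flap swings shut behind it. Do not lift the battery, do not use it to push the flap and do not let the flap press on it; leave everything else where it is.

Things in the scene. Friction and masses are not known exactly. Their poses are not given: they have to be found in the camera images.
- dropbox: blue and grey drop box for dead batteries, fixed to the bench, turned by its yaw. Origin: on the bench under the middle of the sill; x points inwards (away from the robot at yaw 0), y left, z up; all box numbers below are mm in this frame. Blue deck: flat top at z = 90, x = -145 to 0, y = -97 to 90. At x = 0 it ends in a sheer drop into the bin; the mouth there is open above the flap (no lintel)
- lane (a point): on the deck, middle of the lane, at (-60, 0, 90) of the drop box. The lane runs along x to the flap, 54 mm wide (y = -27 to 27): at its right a guide 10 mm high, 6 mm thick; at its left a lip 6 mm high, 4 mm thick, ending at x = -25
- bay (a point): on the deck, middle of the bare bay where a finger can travel towards the flap, at (-60, 58, 90) of the drop box. The bay spans y = 31 to 84, beside the lane, left of the lip
- bin (a point): middle of the bin's floor, at (82, 28, 5) of the drop box. Inside the bin: x = 0 to 164, y = -27 to 84, side and end walls up to z = 132. A clear roof (z = 132 to 136) covers it beyond x = 65 where y is under 27 and beyond x = 130 further left, so fingers reaching down from above have room behind the flap
- flap (a joint): yellow self-closing flap in the mouth. Upright hinge at x = 0, y = 82 of the drop box (left end); 4 mm thick (front face x = 1), reaching right to its free edge at y = -23, z = 93 to 127. 0 = shut, grows as it swings inwards (+x), to 1.45 rad; from 1.0 rad the lane is clear. Spring shuts it: 0.08 N m when shut, 0.12 N m at 1.1 rad (4 N on a finger 30 mm from the hinge)
- flap_edge (a point): middle of the flap's free (right-hand) upright edge, 110 mm above the bench, 105 mm from the hinge
- battery: the dead battery pack: black block with an ORANGE band, 45 mm long (its x), 40 mm wide (its y), 24 mm tall, 0.11 to 0.22 kg, lying loose in the lane roughly lengthwise. Origin: centre of its underside (at deck height). It tips over the sill and drops into the bin when its middle passes x = 0 of the drop box
- good_battery: the charged battery pack: same 45 x 40 x 24 mm black shape but with a GREEN band, lying on the drop box's side shelf (right of the lane, outside the 10 mm guide). Origin: centre of its underside. Leave it alone
- spray_can: red spray can, 64 mm across, 190 mm tall, on the bench; origin at the centre of its base. Leave it alone
- screw_jar: jar of screws, 66 mm across, 85 mm tall, on the bench; origin at the centre of its base. Leave it alone
- mug: blue mug, 80 mm across, 90 mm tall, on the bench; origin at the centre of its base. Leave it alone
- tape_roll: grey ring of tape lying flat, 100 mm across, 45 mm tall, on the bench; origin at the centre of its underside. Leave it alone
- carton: small cardboard box, 110 x 75 x 60 mm, on the bench; origin at the centre of its underside. Leave it alone
- screwdriver: screwdriver lying on the bench; origin under its middle. Leave it alone

How it is judged:
By the outcome, as a careful person would: the job done as asked, in the order asked, and still so for the second after the job is handed in, with the robot touching nothing.
It also fails if it takes over 42 s, if anything falls off the work surface, if the arm or the gripper's body presses on something with over 40 N, if the wrist force passes 120 N, or if a joint passes its speed limit or range.

## Working session

There is one attempt and no reset: what is moved stays moved. The work goes in short steps, each a Python script; the robot and the scene stay as the last script left them, time stands still between calls to the robot, and variables do not carry over. Pictures are saved under pics/ and viewed, at most 10 in all, crops included, and the job is handed in when it is done.

```bash
mkdir -p pics; ls; python3 - <<'E'
from workcell import manip
import cv2,numpy as np
for n in("scene","top"):
    c=manip.camera(n); cv2.imwrite(f"pics/{n}0.png",c["img"]); np.savez(f"{n}0.npz",**c)
    print(n,c["fx"],c["cx"],c["cy"],np.round(c["view"],3).tolist())
print(manip.read_clock())
E
```

```text
pics
scene 444.1665701493801 290.37748944251155 201.5403238560393 [[-0.641, 0.767, 0.005, 0.33], [0.458, 0.389, -0.799, -0.167], [-0.615, -0.51, -0.601, 1.48], [0.0, 0.0, 0.0, 1.0]]
top 415.90491815502855 282.50990208663575 209.7029535354766 [[0.024, -1.0, -0.011, -0.009], [-0.996, -0.023, -0.087, 0.525], [0.087, 0.013, -0.996, 1.12], [0.0, 0.0, 0.0, 1.0]]
0.1
```

View pics/scene0.png

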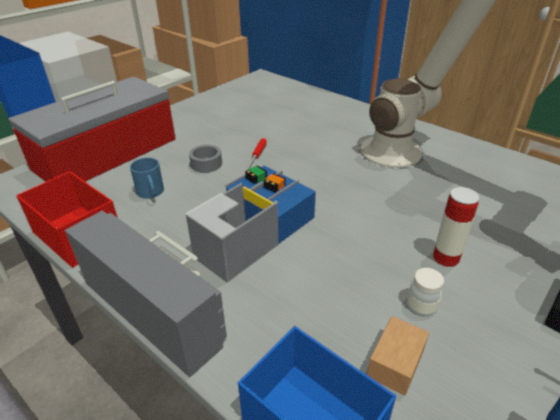

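View pics/top0.png

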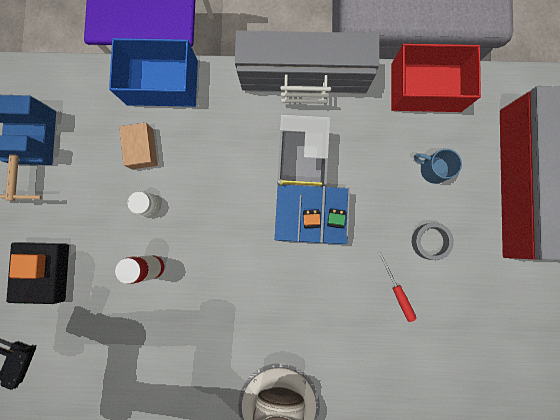

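The top view shows the drop box at about (312,180), almost square to the robot. The orange battery is in the lane at (312,218), the green one at (337,218), and the yellow flap at (303,183).

```bash
cat > vis.py <<'E'
import numpy as np,cv2
def cloud(c):
    z=c["z_map"].astype(float); v,u=np.indices(z.shape)
    P=np.stack([(u-c["cx"])/c["fx"]*z,(v-c["cy"])/c["fy"]*z,z],-1)
    V=np.asarray(c["view"]); return (P-V[:3,3])@V[:3,:3]
def hsv(c): return cv2.cvtColor(c["img"],cv2.COLOR_BGR2HSV)
E
python3 - <<'E'
from vis import *
c=dict(np.load("top0.npz"));P=cloud(c);h=hsv(c)
roi=np.zeros(h.shape[:2],bool);roi[170:255,265:360]=1
blue=roi&(h[...,0]>100)&(h[...,0]<125)&(h[...,1]>120)&(abs(P[...,2]-.09)<.012)
# deck incl batteries footprint
q=P[blue][:,:2]; r=cv2.minAreaRect((q*1000).astype(np.float32)); print("deck rect mm",r,"z",np.median(P[blue][:,2]))
print(cv2.boxPoints(r))
for n,a,b,zr in(("orange",5,18,(.1,.13)),("green",50,85,(.1,.13)),("yellow",20,32,(.09,.14))):
    m=roi&(h[...,0]>=a)&(h[...,0]<=b)&(h[...,1]>130)&(h[...,2]>70)&(P[...,2]>zr[0])&(P[...,2]<zr[1])
    q=P[m]; print(n,len(q),q.mean(0).round(4),cv2.minAreaRect((q[:,:2]*1000).astype(np.float32)))
    if n=="yellow": print(cv2.fitLine((q[:,:2]*1000).astype(np.float32),cv2.DIST_HUBER,0,.01,.01).ravel())
# battery tops
m=roi&(abs(P[...,2]-.114)<.008)
k,l,s,_=cv2.connectedComponentsWithStats(m.astype(np.uint8))
for i in range(1,k):
    if s[i,4]>60: q=P[l==i]; print(s[i],q.mean(0).round(4),cv2.minAreaRect((q[:,:2]*1000).astype(np.float32)))
x=c["img"][105:255,255:375]; cv2.imwrite("pics/crop0.png",cv2.resize(x,None,fx=4.0,fy=4.0,interpolation=cv2.INTER_CUBIC))
E
```

```text
deck rect mm ((510.8529052734375, -72.53330993652344), (184.8052215576172, 143.9425811767578), 88.14907836914062) z 0.08990120856629145
[[ 435.93463 -162.56311]
 [ 579.8021  -167.21231]
 [ 585.7712    17.49649]
 [ 441.9037    22.14569]]
orange 176 [ 0.495  -0.0708  0.1142] ((495.09283447265625, -70.92947387695312), (27.46070671081543, 39.67383575439453), 5.2204203605651855)
green 62 [ 0.5006 -0.1332  0.1142] ((497.8298645019531, -133.40106201171875), (39.91238021850586, 25.284948348999023), 82.25930786132812)
yellow 103 [ 0.5819 -0.044   0.1137] ((551.9356079101562, -68.69800567626953), (160.47244262695312, 74.2795639038086), 88.54100036621094)
[ 3.8407370e-02  9.9926215e-01  5.8586627e+02 -4.3166084e+01]
[303 209  17  19 282] [ 0.4971 -0.0707  0.1139] ((497.4808349609375, -71.0127944946289), (45.04036331176758, 39.761322021484375), 5.041909217834473)
[328 208  18  20 288] [ 0.4998 -0.1338  0.1139] ((500.00885009765625, -133.6658477783203), (40.15141677856445, 45.01698303222656), 82.0849380493164)
```

View pics/crop0.png

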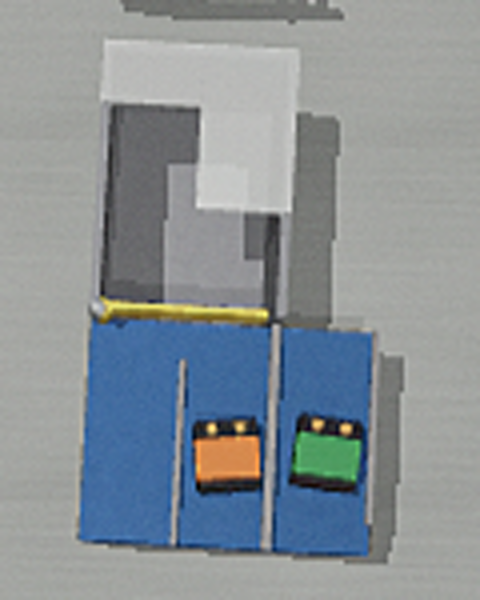

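The top crop shows the box yawed about -2°. The battery sits about 85 mm before the sill and is turned about +7° in the lane. The flap, bay and lane are clear, so I'll set up with finger A leading in the bay and finger B behind the battery.

```bash
cat > box.py <<'E'
import numpy as np
from workcell import manip
O=np.array([.583,-.0715]);YAW=-.034
R=np.array([[np.cos(YAW),-np.sin(YAW)],[np.sin(YAW),np.cos(YAW)]])
D=.102
def w2b(p): return (np.asarray(p)[...,:2]-O)@R*1000
def ori(phi,s):
    a=np.radians(phi)+YAW; y=s*np.array([np.cos(a),np.sin(a),0]); z=np.array([0,0,-1.]); return np.c_[np.cross(y,z),y,z]
def tcp(B,phi,ztip):   # B finger centre (mm, box), phi deg, fingertip height m
    a=np.radians(phi); m=np.asarray(B)/1000+D/2*np.array([np.cos(a),np.sin(a)])
    return np.r_[O+R@m,ztip+.017]
E
python3 - <<'E'
from box import *
print(manip.read_gripper_width(),manip.read_orientation().round(2).tolist())
p=manip.read_position(); manip.servo_line([p[0],p[1],.30],v=.2)
B=(-126,4);phi=31;c=[]
for s in(1,-1):
    q=manip.ik(tcp(B,phi,.25),ori(phi,s)); print(s,None if q is None else np.round(q,2))
    q2=manip.ik(tcp((-5,4),phi,.096),ori(phi,s)); print(q2 is not None)
    if q is not None:c.append((abs(q[5]),s))
s=min(c)[1]; open("s","w").write(str(s))
manip.move_to(tcp(B,phi,.25),ori(phi,s)); manip.servo_line(tcp(B,phi,.145),v=.15)
print(s,manip.read_clock(),w2b(manip.read_position()),manip.read_position())
import cv2
for n in("scene","top"):
    k=manip.camera(n); np.savez(n+"1.npz",**k)
    if n=="top": x=k["img"][105:255,235:395]
    else: x=k["img"][130:280,170:330]
    cv2.imwrite(f"pics/{n}1.png",cv2.resize(x,None,fx=4,fy=4,interpolation=cv2.INTER_CUBIC))
E
```

```text
0.08701443521416827 [[0.95, -0.32, -0.0], [-0.32, -0.95, -0.0], [0.0, 0.0, -1.0]]
1 [ 0.25  0.16 -0.24  0.   -1.18 -2.88]
True
-1 [ 0.25  0.16 -0.24  0.   -1.18  0.26]
True
-1 3.875 [-81.55329023  30.5160979 ] [ 0.50253119 -0.03822926  0.16275301]
```

View pics/scene1.png

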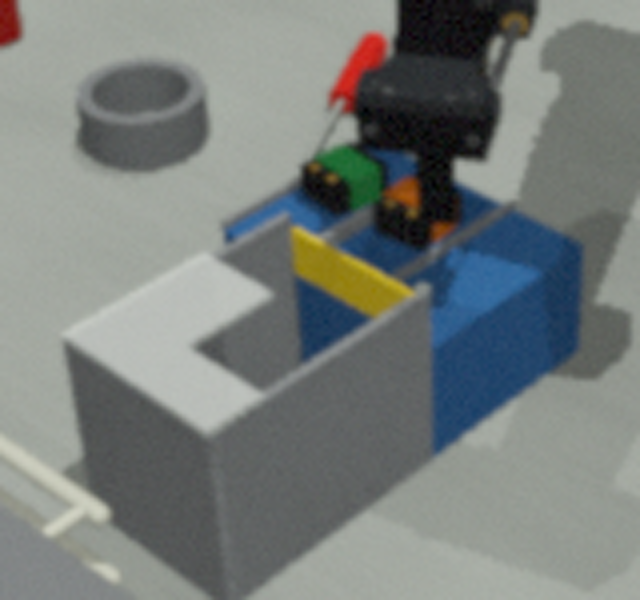

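View pics/top1.png

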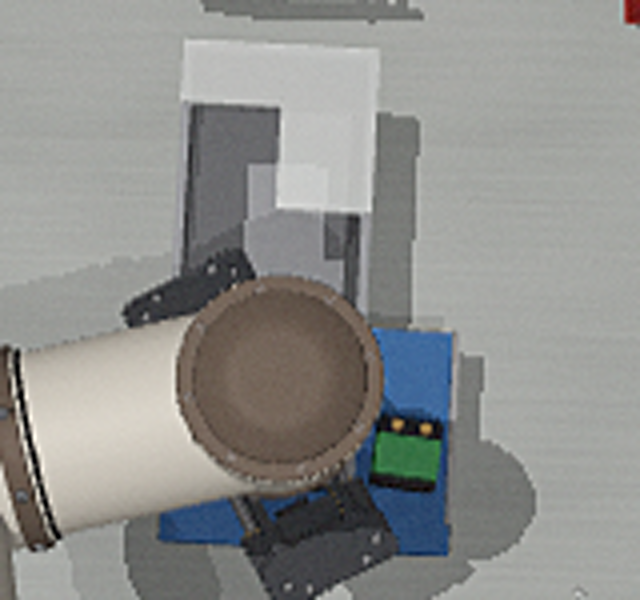

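```bash
cat >> box.py <<'E'
from vis import *
S=int(open("s").read())
def look(tag):
    c=manip.camera("scene"); P=cloud(c); b=w2b(P); z=P[...,2]; h=hsv(c)
    roi=(b[...,0]>-130)&(b[...,0]<60)&(b[...,1]>-30)&(b[...,1]<40)&(z>.094)&(z<.1165)
    v,u=np.indices(z.shape)
    o=roi&(h[...,0]>=4)&(h[...,0]<=18)&(h[...,1]>150)
    f=roi&(z>.098)&(z<.112)&(abs(b[...,1])<18)
    print(tag,"t",round(manip.read_clock(),2),"orange",o.sum(),b[o].mean(0).round(1) if o.any() else "", "x99",np.percentile(b[f][:,0],97).round(1) if f.any() else "")
    if f.sum()>20:
        q=b[f]; e=[]
        for lo in range(-18,18,6):
            m=(q[:,1]>=lo)&(q[:,1]<lo+6)
            e.append((lo+3,round(float(np.percentile(q[m][:,0],90)),1)) if m.sum()>2 else None)
        print("  front by y",e)
    yl=(h[...,0]>20)&(h[...,0]<32)&(h[...,1]>120)&(z>.092)&(z<.13)&(b[...,0]>-20)&(b[...,0]<120)&(b[...,1]>-40)&(b[...,1]<90)
    if yl.sum()>15:
        d=b[yl]-[0,82]; i=np.argsort(-np.hypot(*d.T))[:15]; m=d[i].mean(0); print("  flap",yl.sum(),round(float(np.arctan2(m[0],-m[1])),2))
    return c
def crop(c,name): cv2.imwrite(f"pics/{name}.png",cv2.resize(c["img"][130:280,170:330],None,fx=4,fy=4,interpolation=cv2.INTER_CUBIC))
def push(B,phi=31,v=.04,guard=None,zt=.096):
    r=manip.servo_line(tcp(B,phi,zt),ori(phi,S),v=v,guard=guard)
    print("B",B,"stopped",r,"F",np.round(manip.read_ft_force(),2)); return r
E
python3 - <<'E'
from box import *
look("before")
if not push((-126,4),v=.06,guard=6):
    look("down")
    push((-100,4),guard=8)
    c=look("pushed"); crop(c,"s2")
E
```

```text
before t 4.03 orange 53 [-80.7  -1.5] x99 6.0
  front by y [(-15, 5.1), (-9, 5.0), (-3, 5.7), (3, 5.2), (9, 5.6), (15, 5.2)]
  flap 295 0.04
B (-126, 4) stopped False F [-0.36 -0.15 -0.45]
down t 5.04 orange 0  x99 6.2
  front by y [(-15, 5.5), (-9, 6.2), (-3, 5.1), (3, 5.2), (9, 5.5), (15, 4.7)]
  flap 291 0.04
B (-100, 4) stopped False F [-0.24 -0.46 -0.26]
pushed t 5.89 orange 0  x99 6.4
  front by y [(-15, 6.1), (-9, 5.4), (-3, 5.5), (3, 4.8), (9, 6.0), (15, 5.2)]
  flap 304 0.04
```

View pics/s2.png

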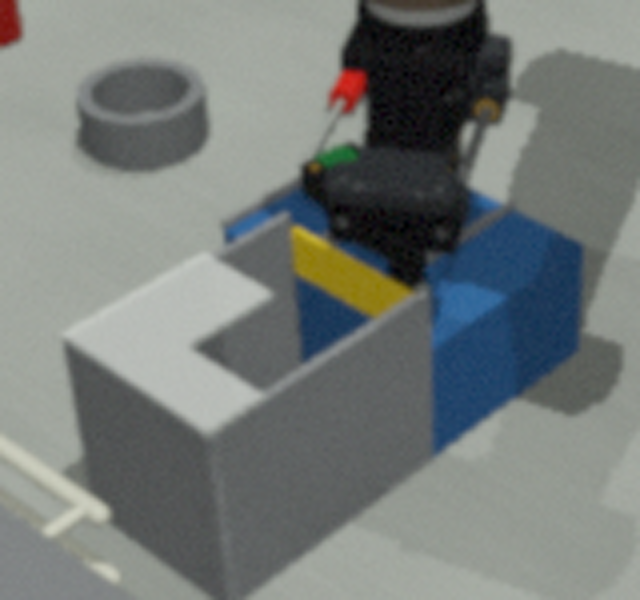

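The gripper hides the battery from both cameras, and nothing is jammed (forces under 1 N). The flap is still shut, so I'll advance until it's open and look through the mouth.

```bash
python3 - <<'E'
from box import *
for x in(-88,-76,-64,-58):
    if push((x,4),guard=12): break
    look(x)
c=look("end"); crop(c,"s3")
E
```

```text
B (-88, 4) stopped False F [-4.34  1.05  1.24]
-88 t 6.39 orange 0  x99 19.0
  front by y [(-15, 19.3), (-9, 18.3), (-3, 17.1), (3, 16.5), (9, 15.2), (15, 15.4)]
  flap 340 0.14
B (-76, 4) stopped False F [-5.23  1.08  0.31]
-76 t 6.89 orange 0  x99 50.3
  front by y [None, None, (-3, 51.1), (3, 48.0), (9, 45.6), (15, 42.1)]
  flap 362 0.49
B (-64, 4) stopped False F [-7.41 -0.97  1.66]
-64 t 7.39 orange 0  x99 
  flap 377 0.86
B (-58, 4) stopped False F [-6.97 -2.64  0.22]
-58 t 7.74 orange 0  x99 
  flap 352 1.03
end t 7.79 orange 0  x99 
  flap 351 1.03
```

View pics/s3.png

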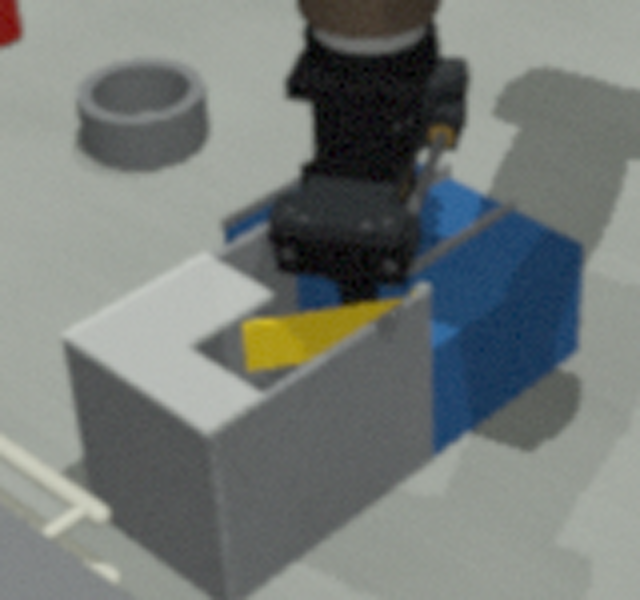

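The flap is open to about 1.03 rad and held by finger A, with the battery front still just short of the sill. I'll keep going slowly.

```bash
python3 - <<'E'
from box import *
for x in(-50,-42,-36):
    if push((x,4),guard=12,v=.03): break
    c=look(x)
crop(c,"s4")
E
```

```text
B (-50, 4) stopped False F [-4.59 -2.61  0.08]
-50 t 8.26 orange 0  x99 
  flap 280 1.17
B (-42, 4) stopped False F [-3.06 -4.1  -1.65]
-42 t 8.72 orange 0  x99 
  flap 211 1.27
B (-36, 4) stopped False F [-3.06 -1.48  0.49]
-36 t 9.12 orange 0  x99 
  flap 173 1.31
```

View pics/s4.png

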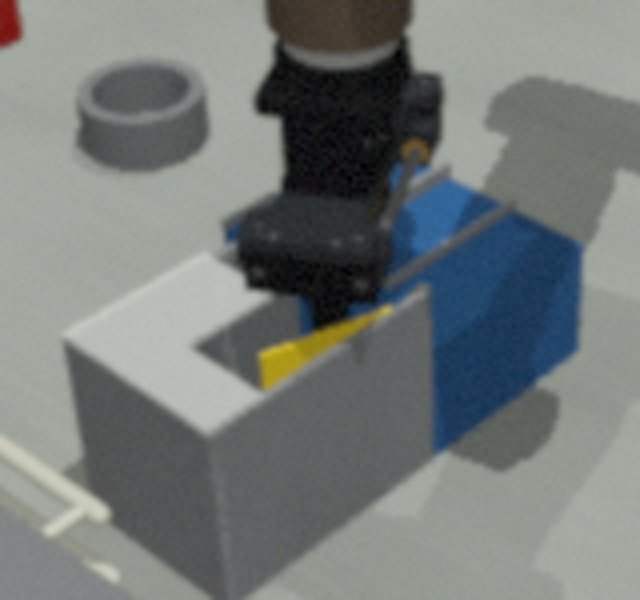

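```bash
python3 - <<'E'
from box import *
for x in(-30,-24,-20):
    if push((x,4),guard=12,v=.03): break
    look(x)
manip.wait(.5)
k=manip.camera("top"); a=cv2.resize(k["img"][105:255,235:395],None,fx=2.5,fy=2.5)
s=look("x")["img"][130:280,170:330]; b=cv2.resize(s,None,fx=2.5,fy=2.5,interpolation=cv2.INTER_CUBIC)
cv2.imwrite("pics/s5.png",np.hstack([a,b]))
E
```

```text
B (-30, 4) stopped False F [-2.35 -2.1   1.24]
-30 t 9.53 orange 0  x99 
  flap 145 1.36
B (-24, 4) stopped False F [-0.96 -1.71  0.09]
-24 t 9.93 orange 0  x99 -31.9
  flap 125 1.38
B (-20, 4) stopped False F [-0.27 -1.88 -0.06]
-20 t 10.26 orange 0  x99 
  flap 114 1.4
x t 10.86 orange 0  x99 -26.5
  flap 113 1.4
```

View pics/s5.png

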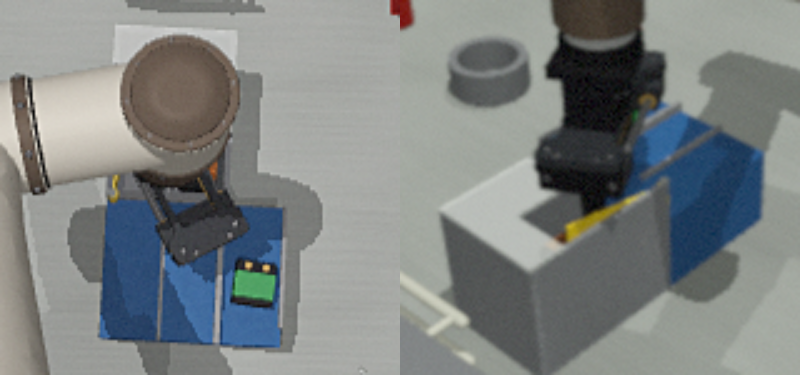

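Orange now shows beyond the sill at (212,170) in the left panel and inside the bin at (560,238) in the right one, and the contact force is gone. Next I'll check its height by depth.

```bash
cat >> box.py <<'E'
def orange():
    for n in("top","scene"):
        c=manip.camera(n); P=cloud(c); b=w2b(P); h=hsv(c); z=P[...,2]
        m=(h[...,0]>=4)&(h[...,0]<=18)&(h[...,1]>140)&(abs(b[...,0])<180)&(abs(b[...,1])<100)&(z<.2)
        print(n,m.sum(),b[m].round(0)[::max(1,m.sum()//6)].tolist(),z[m].round(3)[::max(1,m.sum()//6)].tolist())
E
python3 -c "
from box import *
orange()"
```

```text
top 19 [[55.0, -24.0], [52.0, -24.0], [49.0, -24.0], [46.0, -24.0], [43.0, -24.0], [40.0, -27.0], [-104.0, -71.0]] [0.026, 0.028, 0.03, 0.027, 0.033, 0.031, 0.107]
scene 5 [[40.0, -24.0], [39.0, -22.0], [42.0, -22.0], [42.0, -19.0], [45.0, -16.0]] [0.029, 0.03, 0.029, 0.03, 0.03]
```

The battery lies flat on the bin floor (top at z ≈ 29 mm), clear of the flap. I'll back out so the flap closes gently against finger A.

```bash
python3 - <<'E'
from box import *
push((-125,4),v=.06)
p=manip.read_position(); manip.servo_line([p[0],p[1],.30],v=.2)
manip.move_to([.38,.12,.32],ori(31,S)); manip.wait(.5)
look("end"); orange(); print(manip.read_ft_force())
k=manip.camera("top"); cv2.imwrite("pics/s6.png",cv2.resize(k["img"][105:255,235:395],None,fx=3.5,fy=3.5))
E
```

```text
B (-125, 4) stopped False F [0.52 0.26 0.68]
end t 15.32 orange 0  x99 7.1
  front by y [(-15, 7.0), (-9, 5.6), (-3, 6.7), (3, 6.2), (9, 6.5), (15, 6.2)]
  flap 288 0.04
top 143 [[60.0, 13.0], [55.0, 9.0], [53.0, -13.0], [46.0, 6.0], [46.0, -19.0], [39.0, 0.0], [38.0, -25.0]] [0.033, 0.029, 0.032, 0.033, 0.027, 0.031, 0.029]
scene 10 [[-59.0, -56.0], [41.0, -23.0], [39.0, -22.0], [38.0, -19.0], [36.0, -18.0], [43.0, -25.0], [41.0, -20.0], [40.0, -17.0], [38.0, -16.0], [45.0, -15.0]] [0.103, 0.031, 0.03, 0.031, 0.03, 0.027, 0.029, 0.03, 0.03, 0.031]
[0.45339492 0.50735007 0.80835399]
```

View pics/s6.png

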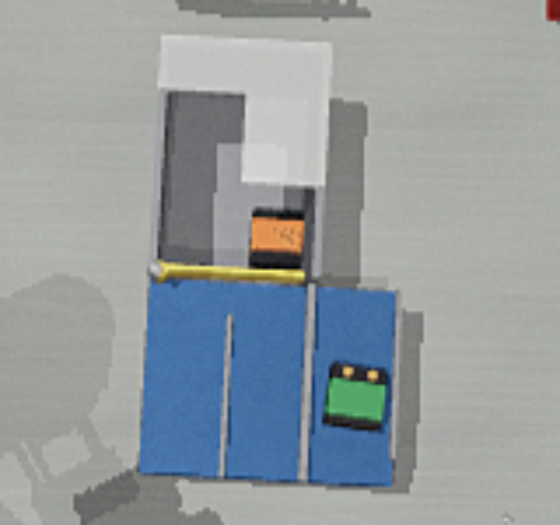

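The battery is in the bin at (277,238), the flap is shut at (230,272), and the green battery hasn't moved.

```bash
python3 -c "
from workcell import manip
print(manip.job_done())"
```

```text
the job is handed in; nothing more can be done
None
```

The dead battery is in the bin with the flap shut behind it, the green battery hasn't moved, and the job was handed in at about 15 s; the battery was nudged along its lane before the flap opened, because the fingers can't span both at once.

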